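# Find the feeler blade that fits the pump roller gap

### The job

Check the gap between the roller and the sprung shoe of the small pump head with the feeler blades. Slide the thin blade all the way down into the gap first and feel its drag: if the shoe grips it, leave it standing there; if it is loose, put it back in the stand and slide the thick blade all the way down into the gap instead. Work gently, never force a blade, let go at the end, with the other blade hanging in the stand, and leave the other things on the bench alone.

Things in the scene. Friction and masses are not known exactly. Their poses are not given: they have to be found in the camera images.
- pump_bed: Fixed pump head: base plate 92 mm (x), y = -50 to 96 mm, 12 mm thick. Origin on the bench, straight under the roller's gap-side face, mid-length. Roller on the -y side, sprung steel shoe on the +y side; the carriage behind it is not used; all under 55 mm high. A blade goes straight down between them, flat sides facing +y and -y. Gap floor = soft rubber stop, top 16 mm above the bench, gives 1 mm per 3 N.
- roller: Fixed steel roller, does not turn or give: 36 mm diameter, 54 mm long along bed x, axis 36 mm above the bench; origin at its centre. The shoe opposite (46 mm long, top at 54 mm like the roller's, its upper edge rounded at 8 mm radius) slides only along bed y, away from the roller: 3 N to start it, then 2 N more per mm. A blade touching the roller has its middle at bed y = half its thickness.
- gap (a point): Point on the roller's gap-side face (bed x = 0, y = 0), 36 mm above the bench; axes as the bed's. The gap lies from here to the shoe's upright face, towards bed +y. Its width at rest, 2.8 to 7.6 mm, changes every time and is not given. A blade that the shoe grips drags by 3 N or more when drawn up; a loose one shows little beyond its own weight (about 1 N).
- stand: Fixed aluminium stand, 150 (x) by 50 (y) mm, 56 mm high; origin under its centre on the bench. Its top sheet has two equal slots at x = -36 and +36 mm, y = 0, each 30 (x) by 13.5 (y) mm; a blade hangs in a slot by the ends of its head resting on the sheet, nose 6 mm above the bench, axes as the stand's. Which blade is in which slot changes.
- thin_blade: Thin feeler blade, upright: steel shank 6 mm thick (y), 24 wide (x), 50 long, its last 10 mm tapering to a rounded nose 2.4 mm thick; on top a grey plastic head 12 mm thick (y), 36 wide (x), 42 tall, gripped across its thickness. Origin at the nose, z up along the blade: head from z = 50 to 92 mm. 60 to 100 g.
- thick_blade: Thick feeler blade: as the thin one, but the shank is 9 mm thick, its nose 3.6 mm and the head 20 mm thick (y). Same heights, widths, origin and axes. 80 to 140 g.
- spare_roller_loose: Loose spare roller, 22 by 46 mm, lying on the bench; a bystander.
- tin: Loose white round tin, 52 mm across, 26 mm high; a bystander.
There are look-alikes about, which are no part of the job. Leave any purple look-alike of the pump_bed alone.

How it is judged:
On the way:
1. the thin blade has been slid all the way down into the gap (z of thin_blade in the frame of pump_bed below 0.02 m and x of thin_blade in the frame of pump_bed between -0.012 and 0.012 m and y of thin_blade in the frame of pump_bed between 0.001 and 0.008 m and angle between thin_blade's own z axis and vertical below 0.12 rad), for 0.2 s.
At the end, for the whole second after the job is handed in: One blade (the thin one if the shoe grips it, else the thick) stands in the gap: nose within 4 mm of the floor, 12 mm of mid-length, 0.12 rad of upright, pressed on the roller with 1.5 to 10.5 N (less is loose, more is forced). The other hangs upright in a stand slot. Both at rest (((z of thin_blade in the frame of pump_bed below 0.02 m and x of thin_blade in the frame of pump_bed between -0.012 and 0.012 m and y of thin_blade in the frame of pump_bed between 0.001 and 0.005 m and angle between thin_blade's own z axis and vertical below 0.12 rad and contact force between thin_blade and roller between 1.5 and 10.5 N and z of thick_blade in the frame of stand between 0.002 and 0.012 m and y of thick_blade in the frame of stand between -0.012 and 0.012 m and x of thick_blade in the frame of stand between -0.06 and 0.06 m and angle between thick_blade's own z axis and vertical below 0.15 rad and linear speed of each of thin_blade, thick_blade below 0.01 m/s) or (z of thick_blade in the frame of pump_bed below 0.02 m and x of thick_blade in the frame of pump_bed between -0.012 and 0.012 m and y of thick_blade in the frame of pump_bed between 0.0025 and 0.0065 m and angle between thick_blade's own z axis and vertical below 0.12 rad and contact force between thick_blade and roller between 1.5 and 10.5 N and z of thin_blade in the frame of stand between 0.002 and 0.012 m and y of thin_blade in the frame of stand between -0.012 and 0.012 m and x of thin_blade in the frame of stand between -0.06 and 0.06 m and angle between thin_blade's own z axis and vertical below 0.15 rad and linear speed of each of thick_blade, thin_blade below 0.01 m/s))); the robot touches nothing.
It fails at once if a blade is forced: more than 25 N between it and the roller, or 45 N in all between it and the pump head (contact force between any of thin_blade, thick_blade and roller above 25 N or contact force between any of thin_blade, thick_blade and pump_bed above 45 N).
It fails at once if the robot itself presses on the pump head or the stand with more than 15 N (contact force between any of the fingers, the arm and pump_bed above 15 N or contact force between any of the fingers, the arm and stand above 15 N).
It fails at once if a bystander is moved more than 3 cm (distance of any of spare_roller_loose, tin from where it was at the start of the episode above 0.03 m).
It also fails if it takes over 67 s, if anything falls off the work surface, if the arm or the gripper's body presses on something with over 40 N, if the wrist force passes 120 N, or if a joint passes its speed limit or range.

### The arm

A 6-joint arm with a two-finger parallel gripper is mounted at the origin on a cart in front of the work surface, level with it; the furniture and walls round the work are solid. World frame = base frame: x ahead of the robot, y to its left, z up, the work surface at z = 0. Lengths are in m, angles in rad, forces in N, time in s.
With the tool pointing down it reaches from about 0.325 to 0.9 m from the base axis. Payload 6.1 kg.
Tool frame: the origin (TCP) lies midway between the tips of the shut fingers; the grasp point (between the pads) lies 19 mm behind it; x points along the fingers, y is the direction in which the jaws open and shut, and the axes are right-handed (so a half turn about x gives the same grasp; the last joint's range is limited). The gripper opens to 85 mm and grips with 20 to 120 N. Pads are 22 mm wide; open, the fingers measure 114 mm over their backs; the gripper's body (76 mm by 85 mm) begins 54 mm behind the grasp point. The pads swing forward as they close: fully open they stand 13 mm farther back than shut.
Start: joints at [-1.339, 0.22, 1.526, -0, 1.395, -0.126], TCP at [0.219, -0.585, 0.231] pointing down, gripper open.
Joint ranges: [-2.98, 2.98], [-0.91, 2.08], [0.09, 2.57], [-1.24, 4.39], [0.2, 2.65], [-2.68, 2.68]. Speed limits (rad/s): [2.57, 2.57, 3.01, 3.14, 3.14, 3.14].

### API

Orientations are given as [roll, pitch, yaw] about the fixed x, y, z axes, in that order (R = Rz(yaw) Ry(pitch) Rx(roll)).
In Python, from plant import movep, move_l, set_joints, gripper_to, hold, inverse_kinematics, observe, get_image, get_calibration, Unreachable, job_done gives the robot as it stands. Calls block until the motion is done:
- movep(position, orientation): joint-space move of the TCP to a pose.
- move_l(position, feed=0.15, rotation=None, max_force=None): straight line of the TCP; rotation=None keeps the orientation; feed is the mean speed in m/s. With max_force (N) it stops when the force on the tool has changed by that much, and returns True; else False.
- set_joints(angles): joint-space move.
- gripper_to(opening, f_grip=None): finger opening in m; f_grip is the grip in N (None keeps the last); returns when the fingers have stopped.
- hold(seconds).
- inverse_kinematics(position, orientation): joint angles nearest the present ones, or None.
- observe(): the state.
- get_image(name): name is "scene" or "top" or "wrist"; returns (picture, depth): 384x512x3 uint8, red, green, blue; 384x512 float32, m along the optical axis (not along the pixel's ray), 0 where there is no reading.
- get_calibration(name): a dict with "intrinsics" (3x3 intrinsics, pixels), "world_from_camera" (4x4, takes a point from camera to world coordinates). Camera axes: x right, y down, z forward; pixel columns grow to the right and rows downward; lengths in m; the calibration is good to about 2 mm. A picture is of the moment at which its call begins: read the wrist's pose just before it. get_calibration takes no time and is no camera call; for the wrist camera it gives the pose at the moment of the call.
A pose or a line that the arm cannot do raises Unreachable and nothing moves.
- job_done(): hands the job in, once; it reports no verdict.
The state is a dict: "time_s": time; "q": joint angles; "joint_velocities": joint speeds; "joint_torque": joint torques, N m; "eef_pos": TCP position; "tcp_rot": TCP orientation; "ft_force": force on the tool from outside, world axes, zero at the start; "torque": the same for the moment, N m; "opening": finger opening in m.
Only numpy, scipy, OpenCV 4.12 (cv2) and the standard library are available. Lean on these libraries where they do the work, as an engineer would, in place of code of your own. Each camera call takes 0.05 s, during which the arm holds its last target.

## Working session

There is one attempt and no reset: what is moved stays moved. The work goes in short steps, each a Python script; the robot and the scene stay as the last script left them, time stands still between calls to the robot, and variables do not carry over. Pictures are saved under pics/ and viewed, and the job is handed in when it is done.

```bash
mkdir -p pics; ls; cat > h.py <<'E'
import numpy as np, cv2
from plant import *
def snap(name, fn):
    c=get_calibration(name); im,d=get_image(name)
    cv2.imwrite('pics/'+fn+'.png', im[:,:,::-1]); np.savez('pics/'+fn+'.npz',im=im,d=d,K=c['intrinsics'],T=c['world_from_camera'])
    return im,d
def load(fn):
    z=np.load('pics/'+fn+'.npz'); return z['im'],z['d'],z['K'],z['T']
def pts(fn):
    im,d,K,T=load(fn); v,u=np.mgrid[0:d.shape[0],0:d.shape[1]]
    P=np.stack([(u-K[0,2])/K[0,0]*d,(v-K[1,2])/K[1,1]*d,d],-1)@T[:3,:3].T+T[:3,3]
    P[d==0]=np.nan
    return P
def crop(fn,u0,v0,u1,v1,s,out):
    im=load(fn)[0]; c=cv2.resize(im[v0:v1,u0:u1],None,fx=s,fy=s,interpolation=cv2.INTER_CUBIC); cv2.imwrite('pics/'+out+'.png',c[:,:,::-1])
E
python3 - <<'E'
from h import *
snap('scene','s1');snap('top','t1')
print(observe())
E
```

```text
pics
{'time_s': 0.1, 'q': array([-1.33911286e+00,  2.21129098e-01,  1.52749007e+00, -1.14135268e-05,
        1.39470756e+00, -1.26099773e-01]), 'joint_velocities': array([ 9.76664092e-06,  4.42385625e-08, -6.20167107e-04, -7.45809780e-05,
       -1.82061743e-05, -6.19019867e-04]), 'joint_torque': array([ 1.07351443e-03, -4.98248148e+01, -3.90545404e+01, -2.68959229e-04,
        5.68558593e-03,  1.64207694e-05]), 'eef_pos': array([ 0.2187418 , -0.58489323,  0.2303234 ]), 'tcp_rot': array([-1.69041808,  1.56906221,  1.80895983]), 'ft_force': array([ 0.0766829 , -0.44461605,  0.17472842]), 'torque': array([-0.02925773,  0.00033049,  0.00246167]), 'opening': 0.08524880080374751}
```

View pics/s1.png

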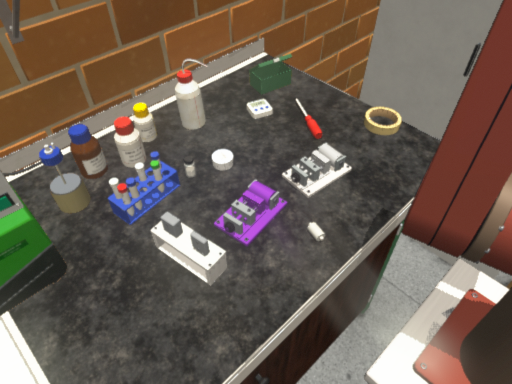

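View pics/t1.png

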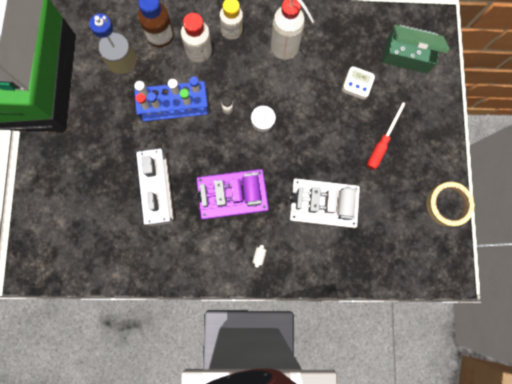

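```bash
python3 - <<'E'
from h import *
crop('t1',125,140,275,270,5,'t1a'); crop('t1',280,165,370,240,8,'t1b'); crop('s1',140,190,240,290,6,'s1a'); crop('s1',270,130,360,205,8,'s1b')
P=pts('t1')
for u,v in [(154,186),(325,203),(148,163),(153,202),(347,203),(140,250),(232,194),(258,257),(263,118)]: print(u,v,P[v,u])
z=np.load('pics/t1.npz');print(z['K'],z['T'])
E
```

```text
154 186 [0.52468746 0.22456696 0.05542098]
325 203 [ 0.49942095 -0.13386896  0.02741877]
148 163 [0.56268249 0.22944089 0.09883634]
153 202 [0.48597666 0.21597783 0.09833177]
347 203 [ 0.49673126 -0.17460714  0.05289508]
140 250 [0.39544549 0.25758181 0.00466543]
232 194 [0.51754788 0.06552302 0.01311136]
258 257 [0.38362353 0.00814169 0.01922   ]
263 118 [6.86520992e-01 5.30264805e-04 2.50105244e-02]
[[409.68518984   0.         255.63369848]
 [  0.         409.68518984 192.25440512]
 [  0.           0.           1.        ]] [[ 0.01128457 -0.98733824  0.15822726  0.38168103]
 [-0.99899583 -0.01799335 -0.04103136  0.05088696]
 [ 0.04335887 -0.15760535 -0.98654983  0.88988653]
 [ 0.          0.          0.          1.        ]]
```

View pics/t1a.png

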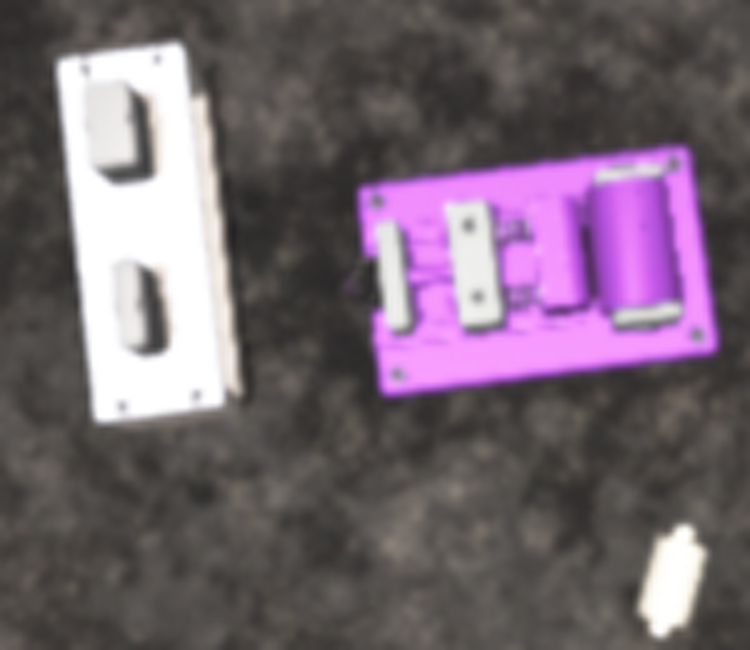

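View pics/t1b.png

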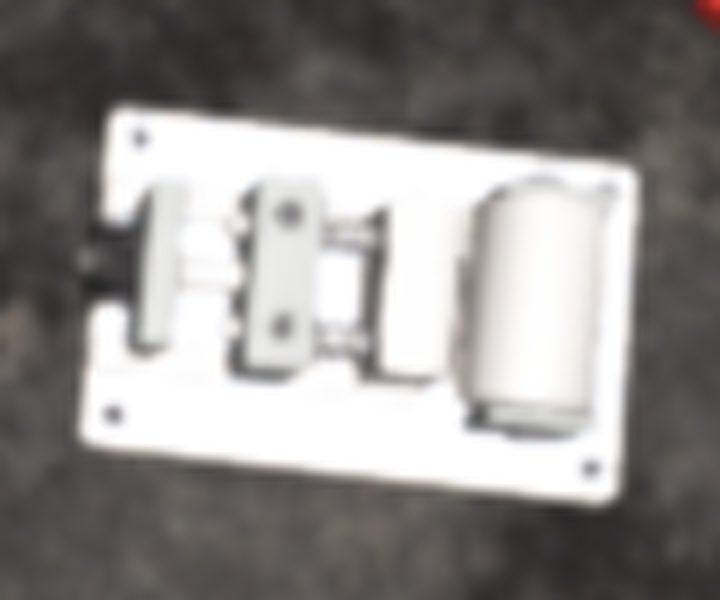

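View pics/s1b.png

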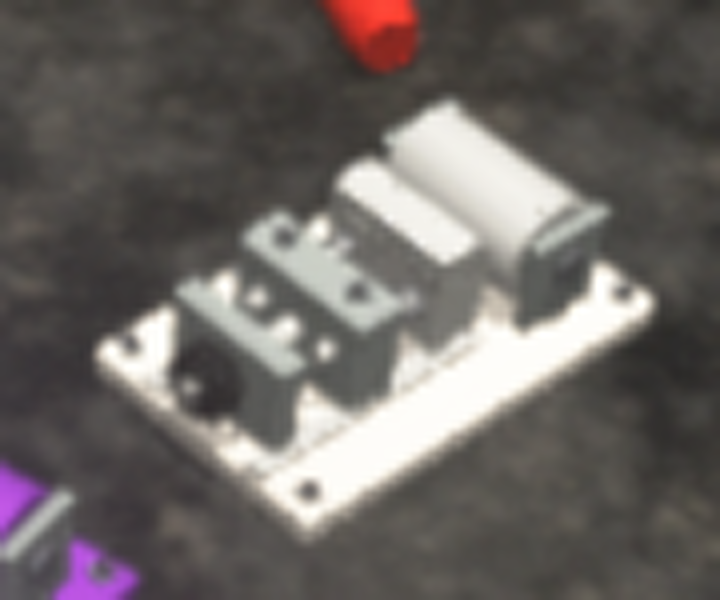

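View pics/s1a.png

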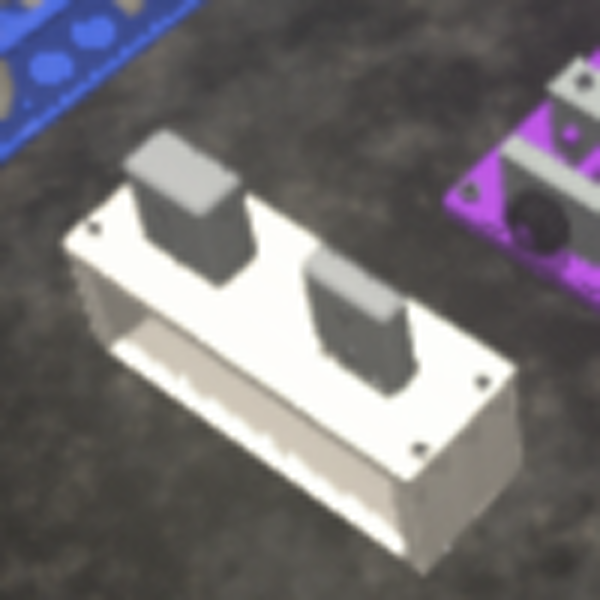

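```bash
python3 - <<'E'
from h import *
for fn in ['t1','s1']:
    P=pts(fn)
    def rect(m,nm):
        q=P[m][:,:2]; print(fn,nm,m.sum(),cv2.minAreaRect((q*1000).astype(np.float32)))
    x,y,z=P[...,0],P[...,1],P[...,2]
    rect((abs(x-.525)<.12)&(abs(y-.225)<.06)&(abs(z-.056)<.006),'stand')
    rect((abs(x-.525)<.12)&(abs(y-.225)<.06)&(abs(z-.098)<.006)&(x>.53),'h far')
    rect((abs(x-.525)<.12)&(abs(y-.225)<.06)&(abs(z-.098)<.006)&(x<.53),'h near')
    rect((abs(x-.5)<.08)&(abs(y+.125)<.1)&(z>.009)&(z<.06),'bed')
    rect((abs(x-.5)<.08)&(abs(y+.175)<.03)&(z>.040)&(z<.06),'roller')
    print(fn,'bed z',np.nanmedian(z[(abs(x-.455)<.006)&(abs(y+.12)<.03)]))
E
```

```text
t1 stand 1371 ((524.9353637695312, 227.74771118164062), (150.51849365234375, 51.0138053894043), 9.073904037475586)
t1 h far 190 ((559.9163818359375, 233.05775451660156), (35.99715042114258, 20.341684341430664), 8.000732421875)
t1 h near 119 ((489.312744140625, 221.5821990966797), (34.43313980102539, 11.84488296508789), 9.841516494750977)
t1 bed 2719 ((502.4137268066406, -133.5591278076172), (152.0874786376953, 91.74612426757812), 84.37812805175781)
t1 roller 589 ((498.2377014160156, -169.28504943847656), (50.708011627197266, 70.52371978759766), 86.71113586425781)
t1 bed z 0.0009567717126780506
s1 stand 1211 ((525.5316162109375, 228.8766632080078), (152.4263153076172, 51.2765007019043), 9.003789901733398)
s1 h far 178 ((559.9794921875, 234.52088928222656), (36.293514251708984, 20.65411949157715), 8.907280921936035)
s1 h near 120 ((489.1848449707031, 222.72621154785156), (34.71652603149414, 12.634394645690918), 10.446293830871582)
s1 bed 1806 ((502.538818359375, -132.0565948486328), (150.90960693359375, 93.45462799072266), 84.74267578125)
s1 roller 320 ((497.56573486328125, -167.3654022216797), (49.26932144165039, 70.32868957519531), 84.42524719238281)
s1 bed z 0.00033224411265830867
```

```bash
cat >> h.py <<'E'
def ori(yaw): return [0,np.pi/2,yaw]
E
python3 - <<'E'
from h import *
for p,y in [((.49,.222,.2),.157),((.497,-.155,.25),-.097)]:
  for k in (0,np.pi): print(p,inverse_kinematics(list(p),ori(y+k)))
c=get_calibration('wrist');T=c['world_from_camera'];o=observe()
from scipy.spatial.transform import Rotation as R
Rt=R.from_euler('xyz',o['tcp_rot']).as_matrix()
print(Rt,Rt.T@(T[:3,3]-o['eef_pos']),Rt.T@T[:3,:3],c['intrinsics'])
E
```

```text
(0.49, 0.222, 0.2) [ 2.78759985e-01  3.71173542e-02  1.78801364e+00 -4.44089210e-16
  1.31646166e+00 -1.44903634e+00]
(0.49, 0.222, 0.2) [0.27875998 0.03711735 1.78801364 0.         1.31646166 1.69255631]
(0.497, -0.155, 0.25) [-0.45386841 -0.04341695  1.77312925  0.          1.41188035 -1.92766474]
(0.497, -0.155, 0.25) [-4.53868415e-01 -4.34169498e-02  1.77312925e+00 -4.44089210e-16
  1.41188035e+00  1.21392791e+00]
[[-4.09109153e-04  3.50200240e-01 -9.36674770e-01]
 [ 1.68516419e-03 -9.36673277e-01 -3.50200418e-01]
 [-9.99998496e-01 -1.72172098e-03 -2.06943294e-04]] [-0.14275861 -0.00029187 -0.08113215] [[-1.47627983e-03 -3.17780254e-01  9.48163241e-01]
 [ 9.99998776e-01 -9.60116121e-04  1.23520089e-03]
 [ 5.17824360e-04  9.48163904e-01  3.17781283e-01]] [[322.6538176    0.         261.40737215]
 [  0.         322.6538176  197.61082502]
 [  0.           0.           1.        ]]
```

```bash
python3 - <<'E'
from h import *
movep([.497,-.155,.19],ori(-.097+np.pi)); print(observe()['time_s'],observe()['eef_pos'])
snap('wrist','w1'); crop('w1',130,60,400,260,3,'w1a')
E
```

```text
1.9667 [ 0.49702999 -0.15574296  0.19015154]
```

View pics/w1.png

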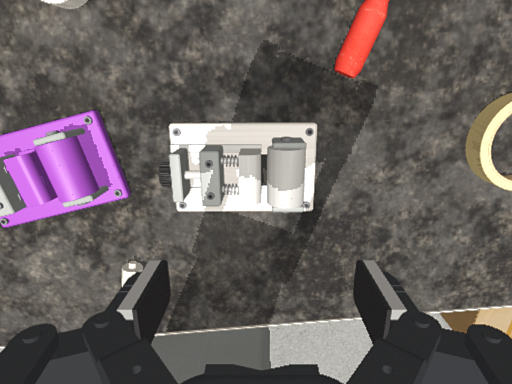

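View pics/w1a.png

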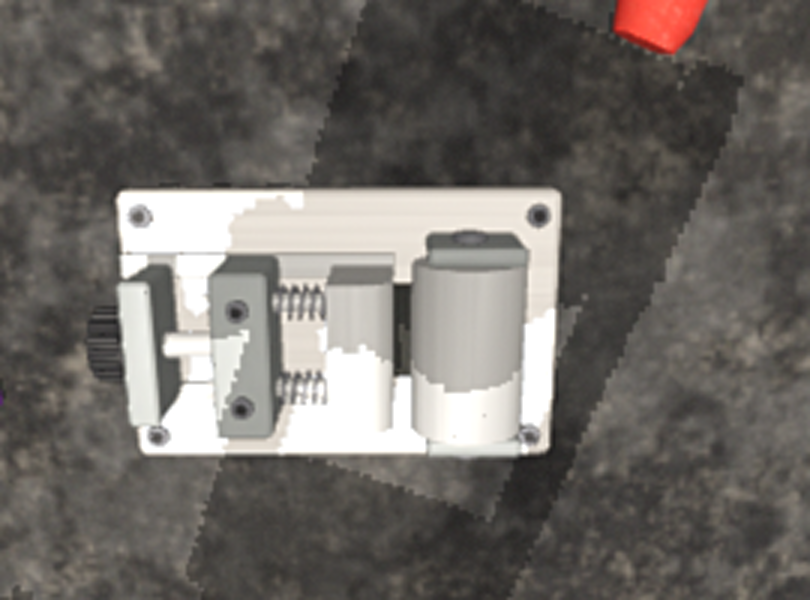

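```bash
cat > bed.py <<'E'
from h import *
import sys
fn=sys.argv[1]; P=pts(fn); x,y,z=P[...,0],P[...,1],P[...,2]
m=(abs(x-.5)<.07)&(y>-.215)&(y<-.06)&(z>.009)&(z<.015)
# plate rect without knob
r=cv2.minAreaRect((P[m][:,:2]*1000).astype(np.float32)); print('plate',m.sum(),r, 'z',np.median(z[m]))
from scipy.optimize import least_squares
def fit(yaw):
    c,s=np.cos(yaw),np.sin(yaw)
    X=(x-.5)*c+(y+.15)*s; Y=-(x-.5)*s+(y+.15)*c
    mm=(abs(X)<.022)&(Y<-.005)&(Y>-.045)&(z>.042)&(z<.058)
    f=lambda p:(np.hypot(Y[mm]-p[0],z[mm]-p[1])-.018)
    res=least_squares(f,[-.025,.036],loss='soft_l1',f_scale=.001); return res,mm,X,Y
best=min(((fit(t)[0].cost/fit(t)[1].sum(),t) for t in np.radians(np.arange(-8,-2,.25))))
yaw=best[1]; res,mm,X,Y=fit(yaw); print('yaw',np.degrees(yaw),'axisY,z',res.x,'n',mm.sum(),'rms',np.sqrt(np.mean(res.fun**2)))
mz=(z>.048)&(z<.058)&(abs(Y)<.05)
h=mz&(Y<-.005)&(Y>-.045); print('roller X ext',np.percentile(X[h],[0,1,99,100]))
sh=mz&(Y>-.004+0)&(Y<.03)&(abs(X)<.04); print('shoe Y',np.percentile(Y[sh],[0,1,99,100]),'X',np.percentile(X[sh],[0,1,99,100]))
c,s=np.cos(yaw),np.sin(yaw)
g=res.x[0]+.018
print('gap at',.5+ -s*g,-.15+c*g)
E
python3 bed.py w1; python3 bed.py t1;  python3 bed.py s1
```

```text
plate 5261 ((503.3746643066406, -138.47735595703125), (146.00820922851562, 91.3692398071289), 84.40095520019531) z 0.011977175235183157
yaw -7.499999999999999 axisY,z [-0.02915124  0.03577751] n 1645 rms 0.0013387391994044708
roller X ext [-0.0291768  -0.02748432  0.03424738  0.03569787]
shoe Y [-0.00397419 -0.00382032  0.01397018  0.01495443] X [-0.02136613 -0.02085546  0.02471133  0.02516799]
gap at 0.498544471734523 -0.1610558348086846
plate 1198 ((502.1239929199219, -136.50253295898438), (146.17221069335938, 91.74612426757812), 84.37812805175781) z 0.012083331921940055
yaw -5.0 axisY,z [-0.02760463  0.03583874] n 330 rms 0.0011767882676783949
roller X ext [-0.03118497 -0.03012089  0.03156177  0.03288666]
shoe Y [-0.00353849 -0.00347276  0.01629663  0.01641056] X [-0.02213361 -0.0219743   0.02330026  0.02408367]
gap at 0.4991629015112328 -0.15956807950917137
plate 548 ((502.3147888183594, -134.49111938476562), (146.0199737548828, 93.45462799072266), 84.74267578125) z 0.011318393786084957
yaw -6.5 axisY,z [-0.02648445  0.03457024] n 173 rms 0.0012558268795646165
roller X ext [-0.03123989 -0.02959557  0.56995013  0.57142273]
shoe Y [-0.00207263 -0.00064619  0.01771185  0.018226  ] X [-0.02357692 -0.0224373   0.02407578  0.02440939]
gap at 0.4990395325930789 -0.15842991424049133
```

```bash
python3 - <<'E'
from h import *
movep([.4893,.2205,.17],ori(.158+np.pi)); print(observe()['time_s'],observe()['eef_pos'])
snap('wrist','w2'); P=pts('w2'); x,y,z=P[...,0],P[...,1],P[...,2]
def rect(m,nm):
    q=P[m][:,:2]; print(nm,m.sum(),cv2.minAreaRect((q*1000).astype(np.float32)))
b=(abs(x-.525)<.12)&(abs(y-.225)<.06)
rect(b&(abs(z-.056)<.003),'stand'); rect(b&(abs(z-.098)<.004)&(x>.53),'far'); rect(b&(abs(z-.098)<.004)&(x<.53),'near')
E
```

```text
3.4167 [0.48978737 0.21957727 0.17009953]
stand 9054 ((525.0467529296875, 226.16302490234375), (149.4427947998047, 50.14897155761719), 9.128229141235352)
far 1738 ((560.6903076171875, 232.1833038330078), (35.781211853027344, 19.554798126220703), 9.571072578430176)
near 788 ((490.0916748046875, 220.37423706054688), (35.922080993652344, 11.728604316711426), 8.432793617248535)
```

View pics/w2.png

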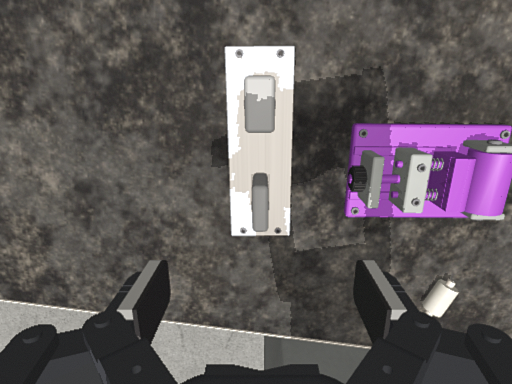

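```bash
python3 - <<'E'
from h import *
a=np.radians(9.0)
move_l([.4901,.2204,.064],feed=.15,rotation=ori(a+np.pi))
print(observe()['ft_force'])
gripper_to(0.0,30); o=observe(); print(o['time_s'],o['opening'],o['ft_force'],o['eef_pos'])
r=move_l([.4901,.2204,.125],feed=.1,max_force=8); hold(.2); o=observe(); print(r,o['time_s'],o['opening'],o['ft_force'],o['eef_pos'])
snap('wrist','w3'); snap('scene','s3')
crop('s3',130,120,290,240,5,'s3a')
E
```

```text
[ 0.22026687  0.44768446 -0.29403501]
4.9833 0.011564253703091928 [ 0.04560903 -0.63448494  3.23543289] [0.49023433 0.22045023 0.06427732]
False 5.9417 0.011477260701296794 [ 0.01365417  0.06409965 -1.85123149] [0.48943141 0.22018353 0.12400346]
```

View pics/w3.png

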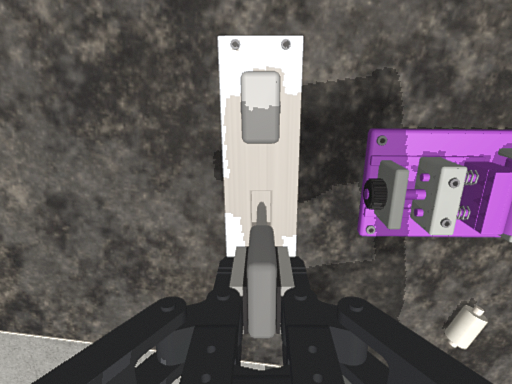

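View pics/s3a.png

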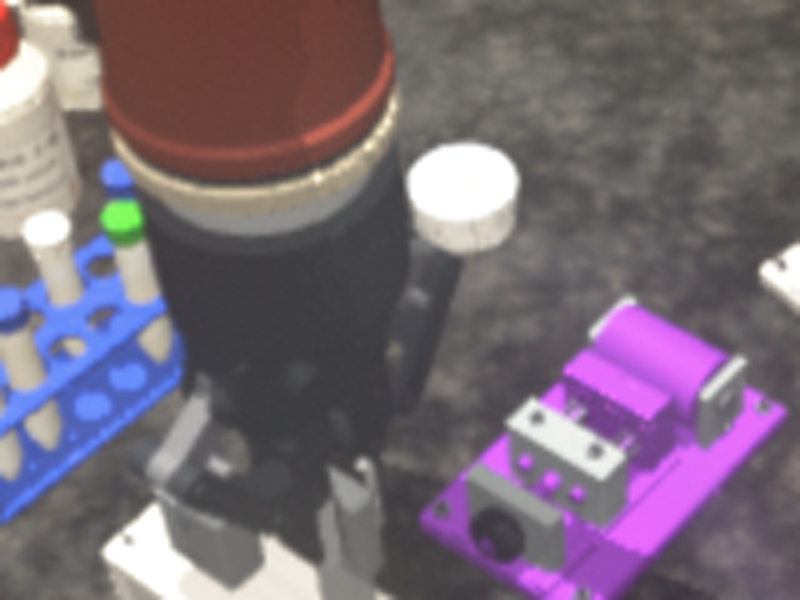

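```bash
cat >> h.py <<'E'
BO=np.array([.5011,-.1614]); BY=np.radians(-5.6)
def bp(x,y,z):  # bed coords (m) of tcp -> world
    c,s=np.cos(BY),np.sin(BY); return [BO[0]+c*x-s*y,BO[1]+s*x+c*y,z]
def wb(p):
    c,s=np.cos(BY),np.sin(BY); d=np.array(p[:2])-BO; return np.array([c*d[0]+s*d[1],-s*d[0]+c*d[1],p[2]])
def bf(f):
    c,s=np.cos(BY),np.sin(BY); return np.array([c*f[0]+s*f[1],-s*f[0]+c*f[1],f[2]])
BORI=ori(BY+np.pi)
def st(msg=''):
    o=observe(); print(msg,'t%.2f'%o['time_s'],'bed mm',np.round(wb(o['eef_pos'])*1000,2),'F',np.round(bf(o['ft_force']),2),'M',np.round(bf(o['torque']),2),'op %.4f'%o['opening'])
    return o
E
python3 - <<'E'
from h import *
move_l([.4901,.2204,.19],feed=.2)
movep(bp(0,.003,.19),BORI); hold(.2); st()
snap('wrist','w4'); crop('w4',150,80,370,260,3.5,'w4a')
E
python3 bed.py w4
```

```text
t8.13 bed mm [  0.21   4.07 189.99] F [-0.46 -0.09 -0.53] M [ 0.03  0.   -0.07] op 0.0115
plate 5044 ((503.4134826660156, -138.7705078125), (145.37513732910156, 91.10517883300781), 84.52323150634766) z 0.01197141648124081
yaw -7.499999999999999 axisY,z [-0.0291448   0.03574844] n 1627 rms 0.001294260308918998
roller X ext [-0.02914629 -0.02725186  0.03446285  0.03606493]
shoe Y [-0.0039963  -0.0038505   0.01464877  0.01477048] X [-0.02155623 -0.02093224  0.02489492  0.02519233]
gap at 0.49854531179715544 -0.16104945389948924
```

View pics/w4a.png

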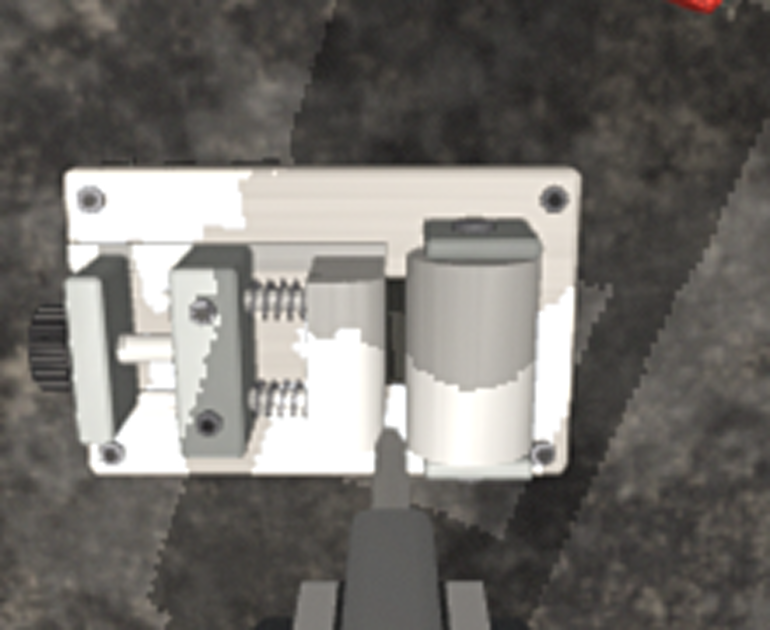

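```bash
python3 - <<'E'
from h import *
move_l(bp(0,.002,.125),feed=.15); hold(.1); st()
r=move_l(bp(0,.002,.1033),feed=.04,max_force=4); hold(.1); o=st(r)
E
```

```text
t8.87 bed mm [  1.1    1.65 126.51] F [ 0.36  0.15 -1.43] M [-0.04  0.01  0.01] op 0.0116
False t9.66 bed mm [  0.22   1.93 103.54] F [ 0.66 -0.28 -0.78] M [-0.02  0.02 -0.04] op 0.0116
```

```bash
python3 - <<'E'
from h import *
r=move_l(bp(0,.002,.0943),feed=.03,max_force=4); hold(.1); o=st(r)
if not r:
    r=move_l(bp(0,-.003,.0943),feed=.008,max_force=2.5); o=st(r); hold(.05); o=st(r)
E
```

```text
False t10.21 bed mm [4.000e-02 1.990e+00 9.432e+01] F [-0.07  0.11 -0.18] M [ 0.04 -0.04 -0.02] op 0.0120
True t10.51 bed mm [-0.38  1.72 93.85] F [-0.11  0.55 -1.63] M [ 0.06 -0.   -0.01] op 0.0118
True t10.56 bed mm [-0.73  1.78 93.49] F [ 0.18 -0.46 -0.75] M [ 0.07 -0.   -0.04] op 0.0114
```

```bash
cat >> h.py <<'E'
def avg(msg='',n=8,dt=.02):
    A=[]
    for i in range(n):
        o=observe(); A.append(np.r_[wb(o['eef_pos'])*1000,bf(o['ft_force']),bf(o['torque'])]); hold(dt)
    A=np.array(A); m=A.mean(0); print(msg,'t%.2f'%o['time_s'],'mm',np.round(m[:3],2),'F',np.round(m[3:6],2),'sdF',np.round(A[:,3:6].std(0),2),'M',np.round(m[6:],3),'op %.4f'%o['opening']); return m
E
python3 - <<'E'
from h import *
avg()
for y in (.001,0,-.001):
    move_l(bp(0,y,.0943),feed=.01,max_force=5); avg(y)
E
```

```text
t10.68 mm [-0.96  1.85 93.24] F [-0.01 -0.2  -0.84] sdF [0.41 0.43 0.32] M [ 0.014 -0.004 -0.013] op 0.0118
0.001 t11.12 mm [-0.39  1.46 93.97] F [-0.74  2.45 -1.6 ] sdF [0.34 0.24 0.58] M [0.617 0.178 0.02 ] op 0.0114
0 t11.51 mm [-0.38  1.11 93.99] F [-0.66  6.13 -0.97] sdF [0.55 0.36 0.33] M [ 1.365  0.215 -0.   ] op 0.0117
-0.001 t11.89 mm [-0.39  0.83 93.99] F [-0.82  8.59 -0.09] sdF [0.35 0.46 0.34] M [1.91  0.196 0.003] op 0.0112
```

```bash
python3 - <<'E'
from h import *
move_l(bp(0,.0037,.0943),feed=.02); avg('up')
for z in (.088,.082,.0765):
    r=move_l(bp(0,.0037,z),feed=.03,max_force=9); avg((z,r),4)
    if r: break
E
```

```text
up t12.41 mm [ 0.22  2.92 94.5 ] F [-0.35 -2.48 -1.8 ] sdF [0.61 0.8  0.42] M [-0.57   0.116 -0.009] op 0.0111
(0.088, False) t12.83 mm [ 0.29  3.39 87.89] F [ 1.53 -4.07 -2.36] sdF [0.42 0.26 0.32] M [-0.856 -0.367  0.004] op 0.0117
(0.082, False) t13.25 mm [-3.000e-02  3.640e+00  8.166e+01] F [ 1.63 -4.12 -2.23] sdF [0.69 0.35 0.37] M [-0.982 -0.433  0.031] op 0.0113
(0.0765, False) t13.65 mm [-0.15  3.73 76.09] F [ 1.92 -4.5  -3.04] sdF [0.67 0.38 0.45] M [-1.012 -0.389  0.039] op 0.0117
```

```bash
python3 - <<'E'
from h import *
for y in (.0034,.0030,.0026,.0022,.0018):
    move_l(bp(0,y,.0755),feed=.02,max_force=8); avg(y,5)
E
```

```text
0.0034 t13.98 mm [-0.08  3.46 75.51] F [ 0.94 -4.17 -0.61] sdF [0.41 0.58 0.68] M [-0.856 -0.145  0.031] op 0.0115
0.003 t14.32 mm [-0.08  3.33 75.49] F [ 0.48 -1.8   0.3 ] sdF [0.38 0.5  0.38] M [-0.401 -0.106  0.024] op 0.0114
0.0026 t14.65 mm [-0.09  3.15 75.47] F [0.09 0.78 1.57] sdF [0.5  0.25 0.43] M [ 0.219 -0.071  0.021] op 0.0118
0.0022 t14.98 mm [-0.08  2.95 75.48] F [0.09 5.02 3.  ] sdF [0.32 0.42 0.33] M [ 1.05  -0.023  0.036] op 0.0115
0.0018 t15.32 mm [-0.09  2.83 75.47] F [0.29 6.24 3.47] sdF [0.64 0.35 0.44] M [ 1.373 -0.043  0.019] op 0.0116
```

```bash
python3 - <<'E'
from h import *
move_l(bp(0,.0027,.0755),feed=.02); avg('base',5)
for z in (.0765,.0775):
    move_l(bp(0,.0027,z),feed=.02); avg(z,5)
for z in (.0765,.0753):
    move_l(bp(0,.0027,z),feed=.02,max_force=10); avg(z,5)
E
```

```text
base t15.65 mm [-0.08  2.99 75.46] F [-0.2   4.49  2.97] sdF [0.19 0.13 0.43] M [ 0.935 -0.02   0.022] op 0.0115
0.0765 t15.98 mm [-0.36  2.97 75.79] F [ 2.74  4.44 -5.29] sdF [0.21 0.74 0.49] M [ 0.931 -0.54   0.029] op 0.0117
0.0775 t16.32 mm [-0.76  2.96 76.62] F [ 1.4   3.64 -8.85] sdF [0.65 0.51 0.43] M [ 0.835 -0.381  0.014] op 0.0119
0.0765 t16.65 mm [-0.65  2.93 76.63] F [-1.38  5.4  -2.54] sdF [0.38 0.39 0.64] M [1.053 0.295 0.028] op 0.0115
0.0753 t16.98 mm [-0.27  2.9  76.22] F [-2.43  5.71  2.14] sdF [0.49 0.39 0.28] M [1.249 0.575 0.039] op 0.0115
```

```bash
python3 - <<'E'
from h import *
y=.0032
for i in range(5):
    move_l(bp(0,y,.0753),feed=.02); m=avg(round(y*1e3,2),5)
    if abs(m[4])<.6: break
    y+=np.clip(m[4]/20,-.4,.4)*1e-3
for z in (.0763,.0773,.0783):
    move_l(bp(0,y,z),feed=.02); avg(z,6)
E
```

```text
3.2 t17.32 mm [-0.24  3.03 76.21] F [-3.78  4.53  2.47] sdF [0.3  0.32 0.34] M [0.94  0.72  0.053] op 0.0118
3.43 t17.65 mm [-0.22  3.07 76.2 ] F [-3.71  3.58  3.51] sdF [0.57 0.39 0.24] M [0.821 0.803 0.039] op 0.0113
3.61 t17.98 mm [-0.21  3.11 76.19] F [-4.72  3.07  4.04] sdF [0.35 0.38 0.69] M [0.665 0.91  0.023] op 0.0112
3.76 t18.32 mm [-0.19  3.14 76.19] F [-4.33  2.85  3.98] sdF [0.5  0.41 0.53] M [0.56  0.905 0.036] op 0.0117
3.9 t18.65 mm [ 0.19  3.23 75.89] F [-3.71  0.54  3.83] sdF [0.49 0.25 0.39] M [0.162 0.766 0.052] op 0.0118
0.0763 t19.00 mm [ 0.22  3.38 76.17] F [-1.01 -2.27 -2.64] sdF [0.55 0.36 0.24] M [-0.43   0.192  0.054] op 0.0112
0.0773 t19.35 mm [ 0.15  3.51 77.32] F [-0.54 -3.83 -3.68] sdF [0.54 0.32 0.4 ] M [-0.856  0.055  0.04 ] op 0.0113
0.0783 t19.70 mm [ 0.16  3.67 78.55] F [-0.34 -4.5  -2.24] sdF [0.55 0.51 0.41] M [-0.961  0.128  0.05 ] op 0.0119
```

```bash
python3 - <<'E'
from h import *
y=.0033
move_l(bp(0,y,.0755),feed=.02,max_force=12)
for i in range(5):
    move_l(bp(0,y,.0755),feed=.02); m=avg(round(y*1e3,2),5)
    if abs(m[4])<.8: break
    y+=np.clip(m[4]/18,-.3,.3)*1e-3
gripper_to(.03); hold(.3); avg('released',5)
snap('wrist','w5'); P=pts('w5')
gripper_to(0,30); avg('regrip',6)
for z in (.0765,.0775):
    p=observe()['eef_pos']; move_l(bp(0,y,z),feed=.02); avg(z,6)
E
```

```text
3.3 t20.32 mm [ 0.69  3.34 75.93] F [ 2.46 -1.61  1.62] sdF [0.46 0.57 0.33] M [-0.369 -0.51   0.049] op 0.0115
3.21 t20.66 mm [ 0.48  3.3  75.82] F [ 3.6  -0.9   2.77] sdF [0.33 0.39 0.46] M [-0.2   -0.715  0.033] op 0.0115
3.16 t20.99 mm [ 0.14  3.24 75.59] F [ 3.81 -0.28  3.  ] sdF [0.8  0.43 0.23] M [-0.089 -0.775  0.009] op 0.0117
released t21.69 mm [-0.09  3.19 75.44] F [ 0.5  -0.17  0.24] sdF [0.47 0.62 0.53] M [-0.018 -0.015 -0.003] op 0.0302
regrip t22.13 mm [1.000e-02 3.270e+00 7.552e+01] F [-0.04  0.96  0.6 ] sdF [0.19 0.32 0.34] M [ 0.153 -0.024  0.033] op 0.0116
0.0765 t22.48 mm [-0.29  3.29 76.08] F [ 0.74  0.32 -4.38] sdF [0.34 0.74 0.5 ] M [ 0.024 -0.204  0.031] op 0.0116
0.0775 t22.83 mm [-0.5   3.29 77.12] F [ 0.17  0.07 -6.48] sdF [0.31 0.26 0.25] M [ 0.043 -0.041  0.045] op 0.0119
```

View pics/w5.png

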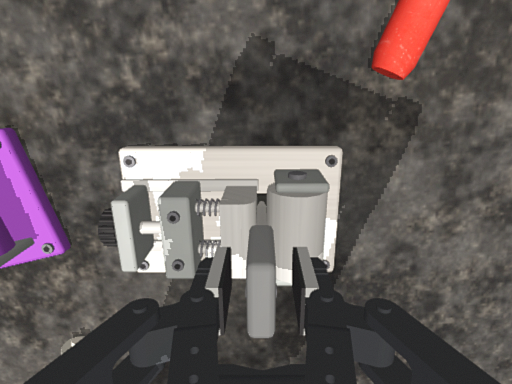

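```bash
python3 - <<'E'
from h import *
y=.00316
r=move_l(bp(0,y,.075),feed=.02,max_force=14); m=avg((r,'down'),5)
y+=np.clip(m[4]/18,-.3,.3)*1e-3
r=move_l(bp(0,y,.0745),feed=.02,max_force=12); m=avg((r,'down2'),5)
gripper_to(.03); hold(.2); avg('released',5)
gripper_to(.085)
p=observe()['eef_pos']; move_l([p[0],p[1],.19],feed=.15); hold(.3); avg('up',4)
snap('wrist','w6'); snap('scene','s6'); snap('top','t6')
crop('w6',130,60,400,260,3,'w6a'); crop('s6',270,110,370,205,7,'s6a')
P=pts('w6'); x,y,z=P[...,0],P[...,1],P[...,2]
b=(abs(x-.5)<.04)&(abs(y+.158)<.03)&(z>.09)
print('head',b.sum(),'z',np.percentile(z[b],[5,50,95]),cv2.minAreaRect((P[b&(z>.1)][:,:2]*1000).astype(np.float32)), 'exp', bp(0,.003,.108))
E
```

```text
(False, 'down') t23.19 mm [ 0.45  3.2  75.65] F [-1.45  2.18  2.81] sdF [0.44 0.22 0.36] M [0.475 0.324 0.042] op 0.0117
(False, 'down2') t23.52 mm [ 0.61  3.22 75.23] F [-1.99  2.69  5.35] sdF [0.34 0.33 0.45] M [0.517 0.358 0.041] op 0.0116
released t24.12 mm [-3.000e-02  3.220e+00  7.441e+01] F [-0.3   0.22  0.13] sdF [0.49 0.39 0.38] M [ 0.002 -0.008 -0.026] op 0.0302
up t25.99 mm [ -0.33   3.41 189.28] F [-0.26  0.05 -0.26] sdF [0.38 0.3  0.33] M [-0.006  0.009  0.001] op 0.0847
head 5139 z [0.10793115 0.26716292 0.27381419] ((502.56646728515625, -156.4438018798828), (60.4228630065918, 34.979827880859375), 84.15161895751953) exp [np.float64(0.5013927486992774), np.float64(-0.1584143178000545), 0.108]
```

View pics/w6a.png

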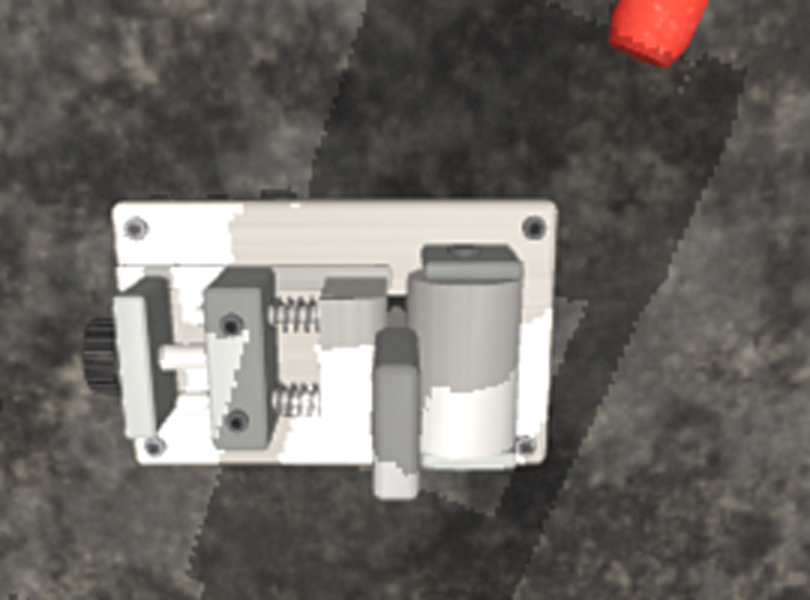

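View pics/s6.png

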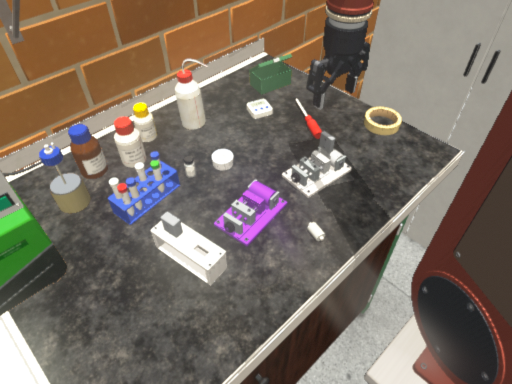

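```bash
python3 - <<'E'
from h import *
P=pts('w6'); x,y,z=P[...,0],P[...,1],P[...,2]
b=(abs(x-.5)<.05)&(abs(y+.158)<.03)&(z>.1)&(z<.118)
print(b.sum(),np.percentile(z[b],[5,50,95]))
r=cv2.minAreaRect((P[b][:,:2]*1000).astype(np.float32)); print(r, wb(np.array([*r[0],0])/1000)*1000)
P=pts('t6'); x,y,z=P[...,0],P[...,1],P[...,2]
b=(abs(x-.56)<.04)&(abs(y-.23)<.04)&(z>.09)&(z<.11); print('thick',b.sum(),np.median(z[b]),cv2.minAreaRect((P[b][:,:2]*1000).astype(np.float32)))
print(observe()['time_s'],observe()['eef_pos'])
E
```

```text
751 [0.10531953 0.10858444 0.10979645]
((502.3692626953125, -158.35299682617188), (12.946825981140137, 34.980934143066406), 84.17710876464844) [0.96586961 3.15631938 0.        ]
thick 196 0.0974920518216491 ((560.1153564453125, 233.07176208496094), (35.84125900268555, 19.951854705810547), 9.40401840209961)
26.1583 [ 0.50136108 -0.15812333  0.18983859]
```

```bash
python3 -c "
from h import *
job_done()"
```

```text
the job is handed in; nothing more can be done
```

The shoe gripped the thin blade, so I left it standing in the gap, released, and handed the job in at about 26 s of the 67 s allowed. No verdict came back.

- **Drag test:** I slid the thin blade down to a nose height of about 17 mm, let go and gripped it again so the arm put almost no sideways force on it. Drawing it up then showed about 6.5 N. Less its own weight, that is about 5 N of drag, above the 3 N limit. A sideways sweep showed no free play and put the shoe's push at roughly 4 N.
- **Earlier drag pulls:** The first two draw-ups gave different readings, about 9 N and 2 to 4 N. The arm was pushing sideways on the blade during both, so I relied on the clean one.
- **Thin blade at the end:** The last wrist picture showed its head top at 108.6 mm, which puts the nose at about 16.6 mm. It is about 1 mm off mid-length, with its middle at about y = 3.2 mm, and it looks upright.
- **Thick blade and bystanders:** The thick blade still hangs in its stand slot, with its head where it was at the start. I never approached the spare roller, the tin or the purple look-alike, and they look unmoved in the last pictures.
- **Robot and forces:** The gripper is open and well clear, about 19 cm above the bench. The largest force change I saw was about 9 N.

I could not measure the blade's final force on the roller directly. My estimate of about 4 N comes from the sideways sweep.

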